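# Slide a steel parallel block into a sprung-ball dock

## Robot

A 6-joint arm with a two-finger parallel gripper is mounted at the origin on a cart in front of the work surface, level with it; the furniture and walls round the work are solid. World frame = base frame: x ahead of the robot, y to its left, z up, the work surface at z = 0. Lengths are in m, angles in rad, forces in N, time in s.
With the tool pointing down it reaches from about 0.25 to 0.725 m from the base axis. Payload 4 kg.
Tool frame: the origin (TCP) lies at the very end of the fingers, on their centre line; the grasp point (between the pads) lies 19 mm behind it; z points along the fingers, y is the line along which they close (so a half turn about z gives the same grasp; the last joint's range is limited). The gripper opens to 85 mm and grips with 20 to 120 N. Pads are 22 mm wide; open, the fingers measure 114 mm over their backs; the gripper's body (76 mm by 85 mm) begins 54 mm behind the grasp point. The pads swing forward as they close: fully open they stand 13 mm farther back than shut.
Start: joints at [-1.287, 0.241, 0.005, 1.335, 0, 1.571], TCP at [0.14, -0.48, 0.231] pointing down, gripper open.
Joint ranges: [-2.72, 2.72], [-1.05, 1.87], [-1.09, 1.28], [-1.99, 2.15], [-1.42, 1.44], [-3.14, 3.14]. Speed limits (rad/s): [2.79, 2.79, 3.14, 3.14, 3.14, 3.14].

## Interface

Orientations are given as a unit quaternion [x, y, z, w].
In Python, from workcell import bot, vision, workorder gives the robot as it stands.
- The arm moves only by the shell command python3 -m creep 'ROWS' [OPENING]. ROWS is JSON, a list of rows, each a list of 2 entries, a list of its own where there are three numbers: the shift along the tool's x, y, z in mm, then the turn, a rotation vector about the tool's x, y, z in rad. In form: [[[dx, dy, dz], [wx, wy, wz]], ...]. A call has 1 to 12 rows; each row shifts and turns the commanded pose from where the row before left it, along the tool's axes as they then stand; what a row does not reach is not made up. A row lasts 1/8 s, in which the tool goes at most 62.5 mm and 10.7 degrees, less where a joint would pass 70% of its speed; a pose out of reach is approached as far as the arm can. A call is refused whole if a number of a shift passes 62.5 or a number of a turn 0.188, either way. A call with a gripper value outside its range is refused whole. OPENING is the finger opening in mm, from 0 to 85.4, set as the call begins (- or left out, the last holds). The fingers move at their own pace and stop on an object; the grip force is fixed at half the most. Time passes only in rows, so rows that do not move let the fingers close. It gives the time, the measured TCP pose, the force, the opening and the grip force at its end, in the units of the state.
- bot.get_obs(): the state, without advancing time (a new reading comes with each control period).
- vision.camera(name): name is "side" or "top"; returns a dict with "image" (420x560x3 uint8, blue, green, red), "z_map" (420x560 float32, m along the optical axis (not along the pixel's ray), 0 where there is no reading), "K" (3x3 intrinsics, pixels), "k1" (the pictures are not rectified: a ray, as slopes to the right and down, at radius r is drawn at 1 + k1 r^2 times it, then the intrinsics apply), "rvec" (rotation vector, rad) and "tvec" (3), from world to camera coordinates, as OpenCV has them. Camera axes: x right, y down, z forward; pixel columns grow to the right and rows downward; lengths in m; the calibration is good to about 2 mm. A picture is of the moment at which its call begins.
- workorder.job_done(): hands the job in; it is judged then, once.
Trained networks look in a picture, given as the dict that the camera call returned (one of the last four; its "shot" number tells which), for a name from the list of things; names that differ only in an ending like _2 or _b are one class to them, and where a whole thing is asked for, a point or a joint stands for the part that bears it (a point fixed in the world has none). Each returns a list of dicts, best first, with "score" (0 to 1); they miss things now and then, are a little off and sometimes report something else, mostly with a low value. They report only what shows in the picture. A call takes as long as a camera call. They do not tell look-alikes from the thing itself.
- vision.spot_in(picture, query): "position" ([column, row] in pixels, amid what is visible of it).
- vision.place_of(picture, query): "position" ([column, row] in pixels: a listed point, or the origin of a listed thing).
The state is a dict: "clock": time; "joint_pos": joint angles; "joint_vel": joint speeds; "tau": joint torques, N m; "eef_pos": TCP position; "tool_rot": TCP orientation; "ft_force": force on the tool from outside, world axes, zero at the start; "ft_torque": the same for the moment, N m; "grip_width": finger opening in m; "grasp_force": force on a finger pad.
Only numpy, scipy, OpenCV 4.12 (cv2) and the standard library are available. Lean on these libraries where they do the work, as an engineer would, in place of code of your own. Each camera call takes 0.05 s, during which the arm holds its last target. There are 200 camera calls.

## Task

Take the ground steel block, lay it flat in the open end of the dock's channel, short of the sprung side ball, then slide it along the channel past the ball and under the roof until the ball clicks out behind it and it stays held against the buffer; let go and leave it there. How far along the dock the ball-and-stop head is clamped must be felt: push gently, never loading the buffer with more than 15 N. Leave the V-block, the abrasive block and the bearing alone.

Things in the scene. Friction and masses are not known exactly. Their poses are not given: they have to be found in the camera images.
- block_center (a point): Centre (17 mm above the underside) of the loose ground steel block, a plain rectangular bar: 32 mm (its x) by 84.5 mm (its y, long) by 34 mm high (its z), 0.4 to 0.75 kg, lying flat on the bench between the toggle clamp fixture and the vice. Either end may lead.
- dock: Fixed dock near the front edge of the bench: aluminium plate 260 mm (x) by 64 (y) by 8 thick. Origin: centre of its underside, on the bench. x = direction of the push, z up. Channel along y = 0, floor 8 mm above the bench, 34 mm wide (1 mm spare on either side), open above, between steel rails: +y rail 12 mm high above the channel floor, -y rail 5 mm. Open end at x = -130 mm.
- dock_entry (a point): Point on the channel floor (8 mm above the bench), y = 0, at x = -91 mm of the dock, same axes: a block laid with its centre above it (-7 to +7 mm along x) is in the channel and clear of the ball; its tail overhangs the plate's end by a few mm. The rails flare outwards over the first 25 mm, by 6 mm a side.
- dock_middle (a point): Point on the channel floor at the dock's x = y = 0, same axes. A grey stop head is clamped on the plate; its place along x is not measured and differs by 20 mm either way. Held, the block's centre is 46 mm past the ball, so 12 to 52 mm past this point, and its tail 4 mm past the ball. Pushing in past the ball takes 6 to 15 N with friction (the rails are oiled), then 3 to 7 N of drag until the click.
- ball (a joint): Sprung steel ball on the -y side of the stop head, 12 mm across, centre 10.5 mm above the channel floor, at dock x = -34 to +6 mm (unmeasured); its housing stands 17 mm above that floor and 40 mm out on -y. Value: pressed in, m. 0 = out (4.5 N), 0.6 N per mm more; 0.0017 to 0.005 alongside the block, under 0.001 when it has clicked out behind and holds the block.
- buffer (a joint): Sprung rubber buffer at the end stop; face 87.5 mm past the ball, met about 1 mm before the click. Value: pressed back, m; 0 free, 0.010 limit, 4 N per mm; 0.0003 to 0.002 with the block held. A roof with side cheeks (74 to 118 mm past the ball, 58 mm wide, underside 38, top 44 mm above the channel floor) covers it: the block's leading end goes under it.
- v_block_center (a point): Centre of a loose ground V-block, 42 x 48 x 36 mm: a bystander.
- maroon_block_center (a point): Centre of a loose upright maroon abrasive block, 50 x 30 x 62 mm: a bystander.
- bearing_center (a point): Centre of a loose ball bearing, 47 mm across, 14 mm high: a bystander.
Things that resemble listed ones, but are neither listed nor needed, are in the scene too. What is shaped like the part that bears block_center but yellow is not meant.

How it is judged:
On the way, in this order (a step that is already met when the one before it is completed fails the run):
1. the block lies flat in the open end of the channel, in line with it, with its centre at least 80 mm before the dock's middle, and the ball is not pressed (y of block_center in the frame of dock between -0.003 and 0.003 m and z of block_center in the frame of dock between 0.022 and 0.029 m and angle between the y axis of block_center and the x axis of dock, either way round below 0.08 rad and x of block_center in the frame of dock below -0.08 m and value of joint ball below 0.0008 m), for 0.2 s.
2. the block, lying in the channel, is pushed along past the ball, which it presses in (y of block_center in the frame of dock between -0.003 and 0.003 m and z of block_center in the frame of dock between 0.022 and 0.029 m and angle between the y axis of block_center and the x axis of dock, either way round below 0.08 rad and x of block_center in the frame of dock above -0.074 m and value of joint ball above 0.0012 m), for 0.1 s.
At the end, for the whole second after the job is handed in: The block lies flat in the channel (centred within 3 mm, in line within 0.08 rad), its centre at least 4 mm beyond the dock's middle; the ball has sprung out behind it (pressed in less than 1.4 mm) and the block rests against the buffer (pressed back more than 0.2 mm) (y of block_center in the frame of dock between -0.003 and 0.003 m and z of block_center in the frame of dock between 0.022 and 0.029 m and angle between the y axis of block_center and the x axis of dock, either way round below 0.08 rad and x of block_center in the frame of dock above 0.004 m and value of joint ball below 0.0014 m and value of joint buffer above 0.0002 m); the robot touches nothing.
It fails at once if the buffer is loaded with more than 15 N (pressed back by more than 3.75 mm) (value of joint buffer above 0.00375 m).
It fails at once if the V-block, the abrasive block or the bearing is moved by more than 20 mm (distance of any of v_block_center, maroon_block_center, bearing_center from where it was at the start of the episode above 0.02 m).
It also fails if it takes over 51 s, if anything falls off the work surface, if the arm or the gripper's body presses on something with over 40 N, if the wrist force passes 120 N, or if a joint passes its speed limit or range.

## Working session

There is one attempt and no reset: what is moved stays moved. The work goes in short steps, Python scripts to look and compute and a shell command to move; the robot and the scene stay as the last step left them, time stands still between calls to the robot, and variables do not carry over. Pictures are saved under pics/ and viewed, at most 10 in all, crops included, and the job is handed in when it is done.

```bash
mkdir -p pics
cat > h.py <<'E'
import numpy as np, cv2
from workcell import bot, vision, workorder
def ray(P,uv):
    K=np.array(P["K"]);d=np.array([P["k1"],0,0,0,0],float)
    n=cv2.undistortPoints(np.array([[uv]],float),K,d)[0,0]
    R=cv2.Rodrigues(np.array(P["rvec"],float))[0];t=np.array(P["tvec"],float).ravel()
    return -R.T@t, R.T@np.array([n[0],n[1],1.]),R,t
def at_z(P,uv,z):
    c,r,_,_=ray(P,uv); return c+r*(z-c[2])/r[2]
def world(P):
    z=np.array(P["z_map"]);h,w=z.shape
    u,v=np.meshgrid(np.arange(w),np.arange(h))
    n=cv2.undistortPoints(np.stack([u.ravel(),v.ravel()],1)[:,None].astype(float),np.array(P["K"]),np.array([P["k1"],0,0,0,0],float))[:,0]
    R=cv2.Rodrigues(np.array(P["rvec"],float))[0];t=np.array(P["tvec"],float).ravel()
    c=np.c_[n,np.ones(len(n))]*z.ravel()[:,None]
    W=(c-t)@R; W[z.ravel()==0]=np.nan
    return W.reshape(h,w,3)
E
python3 - <<'E'
from h import *
np.set_printoptions(precision=4,suppress=True)
o=bot.get_obs();print(o["eef_pos"],o["tool_rot"],o["clock"])
for n in("top","side"):
    P=vision.camera(n);cv2.imwrite(f"pics/{n}1.png",P["image"])
    W=world(P);np.save(n,W)
    for q,z in(("block_center",.017),("dock",0),("dock_entry",.008),("dock_middle",.008),("ball",.0185),("buffer",.025),("v_block_center",.018),("maroon_block_center",.031),("bearing_center",.007)):
        for d in vision.place_of(P,q)[:2]:
            print(n,q,round(d["score"],2),np.round(d["position"],1),at_z(P,d["position"],z))
E
```

```text
[ 0.1398 -0.4794  0.2304] [ 0.9899  0.1414 -0.0002 -0.001 ] 0.0
top block_center 0.58 [182.8 251.8] [0.4887 0.4412 0.017 ]
top block_center 0.55 [305.1 181.8] [0.6496 0.1311 0.017 ]
top dock 0.96 [274.3 248.2] [0.4884 0.2169 0.    ]
top dock_entry 0.68 [310.3 249.2] [0.4801 0.1286 0.008 ]
top dock_middle 0.67 [272.2 247.2] [0.4901 0.2219 0.008 ]
top dock_middle 0.29 [196.9 171.9] [0.6935 0.4048 0.008 ]Traceback (most recent call last):
  File "<stdin>", line 8, in <module>
ValueError: it knows: bearing_center, block_center, dock, dock_entry, dock_middle, maroon_block_center, v_block_center
```

View pics/top1.png

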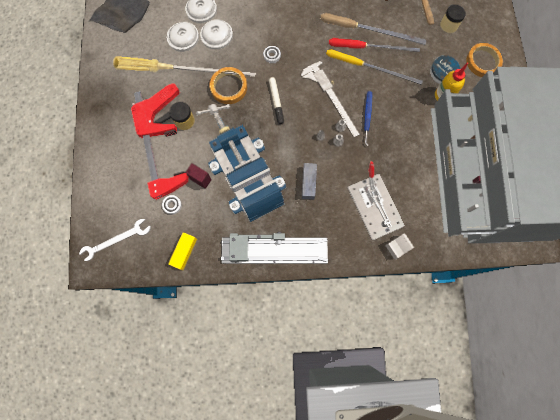

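The top picture shows the grey block at about (309,181), the vice at its left, the toggle fixture at its right, and the yellow decoy at (182,251). The dock runs from (221,249) to (328,250), with its stop head on the left and its open end on the right.

Run:
```python
from h import *
np.set_printoptions(precision=4,suppress=True)
for n in("top","side"):
    P=vision.camera(n);cv2.imwrite(f"pics/{n}2.png",P["image"])
    W=world(P);np.save(n,W)
    for q,z in(("block_center",.017),("dock",0),("dock_entry",.008),("dock_middle",.008)):
        for d in vision.place_of(P,q)[:2]:
            print(n,q,round(d["score"],2),np.round(d["position"],1),at_z(P,d["position"],z))
    def fit(m,s):
        p=W[m][:,:2].astype(np.float32)
        if len(p)>5: print(n,s,len(p),np.median(W[m],0),cv2.minAreaRect(p))
    X,Y,Z=W[...,0],W[...,1],W[...,2]
    fit((abs(X-.63)<.08)&(abs(Y-.131)<.045)&(abs(Z-.034)<.006),"blocktop")
    for a,b in((.005,.012),(.011,.016),(.017,.023),(.022,.03),(.047,.057)):
        fit((abs(X-.488)<.06)&(abs(Y-.217)<.16)&(Z>a)&(Z<b),f"dock {a}")
P=vision.camera("top");im=P["image"]
cv2.imwrite("pics/topcrop.png",cv2.resize(im[150:280,200:350],None,fx=5,fy=4.6,interpolation=cv2.INTER_CUBIC))
```

```text
top block_center 0.74 [308.9 179.8] [0.6543 0.1212 0.017 ]
top block_center 0.74 [184.2 253.6] [0.4841 0.4378 0.017 ]
top dock 0.96 [275.7 250.4] [0.4827 0.2137 0.    ]
top dock_entry 0.78 [308.2 248.9] [0.4811 0.1337 0.008 ]
top dock_middle 0.69 [272.7 245.2] [0.495  0.2204 0.008 ]
top blocktop 430 [0.65   0.1216 0.0349] ((0.6509049534797668, 0.1212654560804367), (0.032175369560718536, 0.08631366491317749), 83.02458190917969)
top dock 0.005 1734 [0.4817 0.1927 0.0086] ((0.48833873867988586, 0.2175200879573822), (0.11895432323217392, 0.31862887740135193), 0.1007748618721962)
top dock 0.011 415 [0.4943 0.1849 0.0124] ((0.48458483815193176, 0.21660564839839935), (0.25822877883911133, 0.06866148114204407), 86.79383087158203)
top dock 0.017 292 [0.4634 0.2114 0.02  ] ((0.4897821545600891, 0.21723626554012299), (0.25752466917037964, 0.07120808213949203), 86.91015625)
top dock 0.022 175 [0.4696 0.2063 0.024 ] ((0.48948344588279724, 0.2161734700202942), (0.25422200560569763, 0.07127988338470459), 87.03496551513672)
top dock 0.047 469 [0.4872 0.3024 0.0528] ((0.4904991388320923, 0.3018394112
[... 614 characters left out ...]
0.4838934540748596, 0.21921546757221222), (0.2635706067085266, 0.065367192029953), 87.09231567382812)
side dock 0.011 292 [0.4989 0.2146 0.013 ] ((0.48921430110931396, 0.22099831700325012), (0.258379191160202, 0.07191530615091324), 86.48257446289062)
side dock 0.017 355 [0.4646 0.2238 0.0202] ((0.49163153767585754, 0.22151197493076324), (0.2589981257915497, 0.07408826798200607), 87.57379913330078)
side dock 0.022 183 [0.4998 0.2462 0.0249] ((0.49079540371894836, 0.21961861848831177), (0.24739743769168854, 0.06922595947980881), 88.41020965576172)
side dock 0.047 462 [0.488  0.3073 0.0522] ((0.4916384816169739, 0.30381274223327637), (0.046942807734012604, 0.06609205901622772), 86.708740234375)
```

View pics/side2.png

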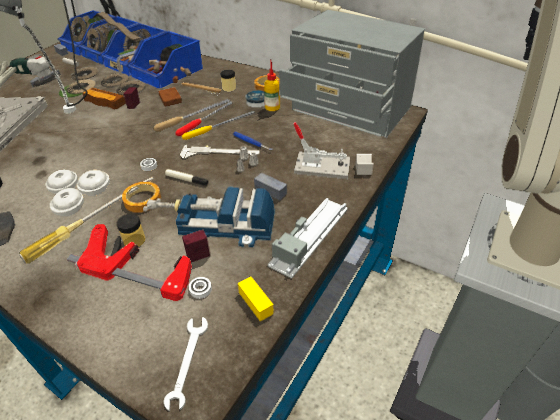

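View pics/topcrop.png

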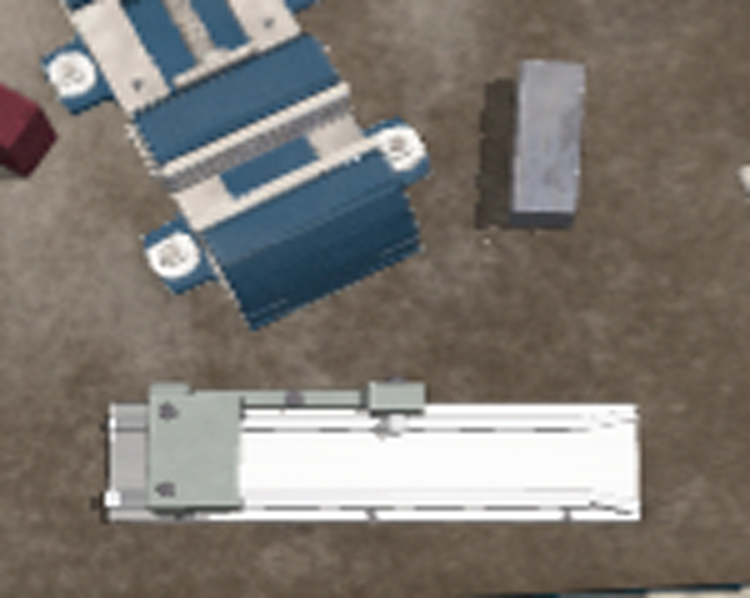

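The side picture confirms the layout: grey block at (270,187), dock from (275,265) to (345,205), stop head at the vice-side end. The crop shows the ball housing on the far (+x) side at (397,395). One refinement of the dock axis and nearby obstacle heights, then I move.

Run:
```python
from h import *
np.set_printoptions(precision=1,suppress=True,linewidth=200)
for n in("top","side"):
    W=np.load(n+".npy");X,Y,Z=W[...,0],W[...,1],W[...,2]
    a=np.radians(87);ex=np.array([np.cos(a),np.sin(a)]);ey=np.array([-ex[1],ex[0]])
    dx=(X-.4865)*ex[0]+(Y-.218)*ex[1];dy=(X-.4865)*ey[0]+(Y-.218)*ey[1]
    for lo,hi in((-.1,-.05),(-.05,0.0),(0,.05)):
        print(n,lo,[(b,round(1e3*float(np.median(Z[m])),1)) for b in range(-46,46,2) if (m:=(dx>lo)&(dx<hi)&(dy>(b-1)/1e3)&(dy<(b+1)/1e3)).sum()>2])
    # outer edges as lines
    for nm,m in(("rail+y",(abs(dx+.03)<.07)&(abs(Z-.020)<.0012)&(abs(dy)<.05)),("rail-y",(abs(dx+.065)<.04)&(abs(Z-.013)<.0012)&(abs(dy)<.05)),("roof",(abs(Z-.052)<.002)&(abs(dx)<.12)&(abs(dy)<.05))):
        p=np.polyfit(dx[m],dy[m],1);print(n,nm,m.sum(),"slope deg",np.degrees(p[0]),"dy pct",1e3*np.percentile(dy[m],[2,10,50,90,98]),"dx pct",1e3*np.percentile(dx[m],[1,5,95,99]))
    m=(abs(dy)<.012)&(Z>.004)&(Z<.012)&(dx<0);print("entry end dx",1e3*np.percentile(dx[m],[0,1,3]))
    for nm,m in(("vice",(abs(X-.64)<.09)&(abs(Y-.21)<.045)&(Z>.01)),("toggle",(abs(X-.63)<.09)&(abs(Y-.02)<.045)&(Z>.01))):
        print(nm,"zmax",1e3*np.percentile(Z[m],99),"y range",1e3*np.percentile(Y[m],[1,99]))
```

```text
top -0.1 [(-46, -1.1), (-44, 1.7), (-42, 1.4), (-40, 1.5), (-38, -0.5), (-36, -1.5), (-34, 1.5), (-32, 1.7), (-30, 0.5), (-26, 8.9), (-24, 9.5), (-22, 7.1), (-20, 10.1), (-18, 14.3), (-16, 13.0), (-14, 8.6), (-12, 7.8), (-10, 10.2), (-8, 8.5), (-6, 8.8), (-4, 8.6), (-2, 8.1), (0, 10.8), (2, 8.8), (4, 9.1), (6, 8.7), (8, 8.5), (10, 7.3), (12, 9.1), (14, 9.0), (16, 8.7), (18, 8.1), (22, 20.2), (24, 20.9), (26, 22.5), (28, 12.4), (30, 6.9), (32, 11.0), (34, 7.4), (36, 7.7), (38, -605.2), (40, -0.1), (42, -1.0), (44, 0.4)]
top -0.05 [(-46, -0.6), (-44, 1.4), (-42, 2.1), (-40, 2.4), (-38, 2.5), (-36, 24.1), (-34, 12.7), (-32, 4.1), (-30, 2.1), (-28, 26.4), (-26, 24.1), (-24, 16.9), (-22, 16.3), (-20, 11.0), (-18, 14.2), (-16, 14.7), (-14, 10.1), (-12, 9.3), (-10, 10.6), (-8, 9.5), (-6, 8.7), (-4, 9.6), (-2, 8.6), (0, 10.8), (2, 9.2), (4, 8.5), (6, 8.0), (8, 7.7), (10, 6.5), (12, 10.2), (14, 9.3), (16, 8.2), (18, 9.3), (22, 19.9), (24, 20.3), (26, 20.8), (28, 12.3), (30, 9.2), (32, 8.5), (34, 8.4), (36, 6.9), (38, 0.1), (40, -0.5), (42, -3.6), (44, -0.4)]
top 0 [(-46, -0.6), (-44, 2.0), (-
[... 2573 characters left out ...]
4, -611.4), (16, -611.9), (18, -706.0), (20, -607.9), (22, -609.1), (24, 19.0), (26, 14.7), (28, 10.4), (30, 6.7), (32, -603.8), (34, 1.7), (36, -305.1), (38, -304.3), (40, -605.1), (42, -614.0), (44, -617.4)]
side rail+y 104 slope deg -12.655807115484858 dy pct [-37.3 -29.3  22.5  26.5  27.6] dx pct [-95.9 -88.9  32.8  38.2]
side rail-y 50 slope deg 4.006204500495309 dy pct [-20.4 -19.5 -15.6  27.4  28.2] dx pct [-103.6 -100.1  -28.7  -26.4]
side roof 358 slope deg -3.411132000724198 dy pct [-27.  -21.4   3.4  26.   30.8] dx pct [ 64.3  67.  107.5 108.7]
entry end dx [-786.1 -779.9 -774.7]
vice zmax 80.83809731309871 y range [195.2 254.7]
toggle zmax 134.01920608618292 y range [-24.7  23.3]
```

```bash
python3 -m creep '[[[0,0,0],[0,0,-0.18]],[[0,0,0],[0,0,-0.18]]]' 56
```

```text
clock: 1.05
eef_pos: [0.14, -0.48, 0.2313]
tool_rot: [0.948, 0.319, 0.0, 0.0]
ft_force: [0.7, 0.7, -0.6]
grip_width: 0.0565
grasp_force: 0.0
```

```bash
python3 -m creep '[[[48,-24,4.5],[0,0,0]],[[48,-24,4.5],[0,0,0]],[[48,-24,4.5],[0,0,0]],[[48,-24,4.5],[0,0,0]],[[48,-24,4.5],[0,0,0]],[[48,-24,4.5],[0,0,0]],[[48,-24,4.5],[0,0,0]],[[48,-24,4.5],[0,0,0]],[[48,-24,4.5],[0,0,0]],[[48,-24,4.5],[0,0,0]],[[48,-24,4.5],[0,0,0]]]' && python3 -m creep '[[[0,0,0],[0,0,-0.182]],[[0,0,0],[0,0,-0.182]],[[0,0,0],[0,0,-0.182]],[[0,0,0],[0,0,-0.182]],[[0,0,0],[0,0,-0.182]],[[0,0,0],[0,0,-0.182]],[[0,0,0],[0,0,-0.182]],[[0,0,0],[0,0,-0.182]],[[0,0,0],[0,0,-0.182]],[[0,0,0],[0,0,-0.182]],[[0,0,0],[0,0,-0.182]],[[0,0,0],[0,0,-0.182]]]'
cat > d.py <<'E'
import sys,numpy as np
from h import bot
from scipy.spatial.transform import Rotation as R
np.set_printoptions(precision=4,suppress=True)
o=bot.get_obs();r=R.from_quat(o["tool_rot"]);p=np.array(o["eef_pos"])
O=np.array([.484,.2185,0]);a=np.radians(87);D=np.array([[np.cos(a),np.sin(a),0],[-np.sin(a),np.cos(a),0],[0,0,1]])
print("dock mm",1e3*D@(p-O),"f dock",D@np.array(o["ft_force"]),"t",o["clock"],"q",np.array(o["joint_pos"]))
m=r.as_matrix();print("yaw tool x",np.degrees(np.arctan2(m[1,0],m[0,0])),"tilt",np.degrees(np.arccos(-m[2,2])),"w",o["grip_width"],o["grasp_force"])
if len(sys.argv)>3:
    t=np.array([float(v) for v in sys.argv[1:4]])
    if len(sys.argv)>4: t=D.T@(t/1e3)+O
    print("tool shift mm",1e3*r.inv().apply(t-p),"world target",t)
E
python3 d.py .651 .123 .18
```

```text
clock: 2.42
eef_pos: [0.4046, 0.0499, 0.182]
tool_rot: [0.949, 0.317, 0.001, 0.0]
ft_force: [0.8, -0.5, 0.7]
grip_width: 0.056
grasp_force: 0.0
clock: 3.92
eef_pos: [0.4039, 0.0481, 0.1819]
tool_rot: [0.153, 0.988, 0.0, 0.0]
ft_force: [0.0, -0.5, 0.0]
grip_width: 0.0556
grasp_force: 0.0
dock mm [-174.361    71.0929  181.9102] f dock [-0.4589 -0.0684  0.0034] t 3.925 q [ 0.1185  0.0875 -0.3132  1.1698 -0.      0.4263]
yaw tool x 162.36680856881554 tilt 0.014985169345232871 w 0.05562153948566757 0.0
tool shift mm [-212.8202  146.2402    1.9766] world target [0.651 0.123 0.18 ]
```

```bash
python3 -m creep '[[[-35.5,24.4,0],[0,0,0]],[[-35.5,24.4,0],[0,0,0]],[[-35.5,24.4,0],[0,0,0]],[[-35.5,24.4,0],[0,0,0]],[[-35.5,24.4,0],[0,0,0]],[[-35.5,24.4,0],[0,0,0]],[[0,0,20],[0,0,-0.177]],[[0,0,30],[0,0,0]],[[0,0,0],[0,0,0]]]'; python3 d.py .651 .123 .013
```

```text
clock: 5.05
eef_pos: [0.6495, 0.1212, 0.1285]
tool_rot: [0.068, 0.998, -0.001, -0.003]
ft_force: [-0.9, -0.3, -0.3]
grip_width: 0.0559
grasp_force: 0.0
dock mm [ -88.5075 -170.3308  128.4525] f dock [-0.3769  0.8979 -0.2833] t 5.05 q [ 0.1845  0.6217  0.3209  1.2769 -0.      0.3213]
yaw tool x 172.15930466868375 tilt 0.3997832096356874 w 0.05585060113110282 0.0
tool shift mm [ -2.0378   2.2514 115.4368] world target [0.651 0.123 0.013]
```

Run:
```python
from h import *
P=vision.camera("side");cv2.imwrite("pics/s3.png",cv2.resize(P["image"][90:240,190:390],None,fx=4,fy=4,interpolation=cv2.INTER_CUBIC))
```

```text
(no output)
```

View pics/s3.png

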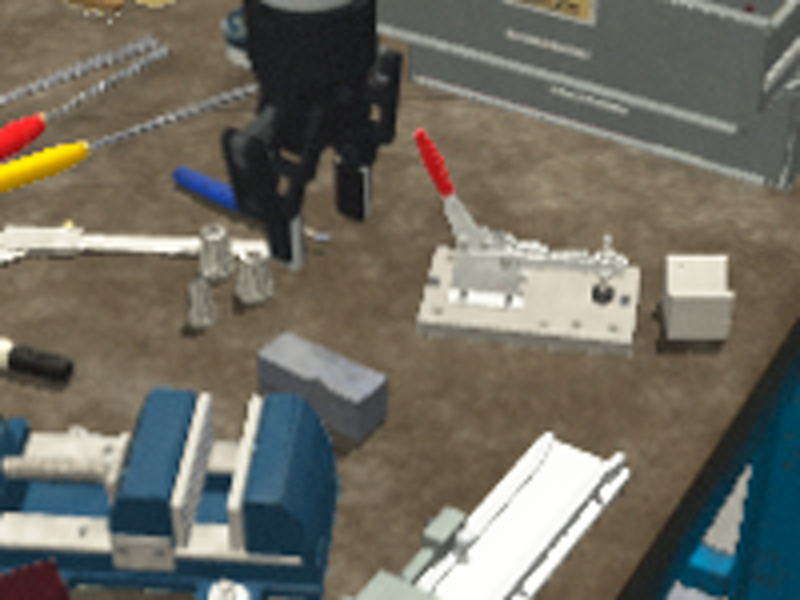

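The picture shows the open gripper (275–365, 150–250) squarely over the block (320,390), clear of the vice and toggle handle. Descend, check, then grip.

```bash
python3 -m creep '[[[-0.5,0.5,30],[0,0,0]],[[-0.5,0.5,30],[0,0,0]],[[0,0,28],[0,0,0]],[[0,0,20],[0,0,0]],[[0,0,7],[0,0,0]],[[0,0,0],[0,0,0]]]'; python3 d.py .651 .123 .013
```

```text
clock: 5.85
eef_pos: [0.6534, 0.1225, 0.0179]
tool_rot: [0.068, 0.998, 0.0, 0.001]
ft_force: [-0.6, -0.5, 0.8]
grip_width: 0.0559
grasp_force: 0.0
dock mm [ -86.9592 -174.2358   17.89  ] f dock [-0.5798  0.5668  0.7937] t 5.85 q [ 0.1854  0.7128  0.1824  1.039  -0.      0.3222]
yaw tool x 172.1596307427026 tilt 0.07924782374524329 w 0.05586275082690024 0.0
tool shift mm [2.4921 0.1189 4.8867] world target [0.651 0.123 0.013]
```

```bash
python3 -m creep '[[[1.5,0,4],[0,0,0]],[[0,0,0],[0,0,0]]]' && python3 -m creep '[[[0,0,0],[0,0,0]],[[0,0,0],[0,0,0]],[[0,0,0],[0,0,0]],[[0,0,0],[0,0,0]]]' 15 && python3 d.py
python3 - <<'E'
from h import *
for n in("top","side"):
    P=vision.camera(n)
    for d in vision.place_of(P,"block_center")[:2]: print(n,d["score"],at_z(P,d["position"],.017))
    W=world(P);X,Y,Z=W[...,0],W[...,1],W[...,2]
    m=(abs(X-.65)<.08)&(abs(Y-.125)<.025)&(Z>.02)&(Z<.04);print(n,m.sum(),np.percentile(X[m],[2,98]))
E
```

```text
clock: 6.1
eef_pos: [0.6515, 0.1227, 0.0135]
tool_rot: [0.068, 0.998, 0.0, 0.0]
ft_force: [-0.4, -0.4, -0.0]
grip_width: 0.056
grasp_force: 0.0
clock: 6.6
eef_pos: [0.6518, 0.1231, 0.0137]
tool_rot: [0.068, 0.998, 0.001, 0.001]
ft_force: [-0.5, 1.8, 5.7]
grip_width: 0.031
grasp_force: 62.0
dock mm [ -86.4371 -172.5822   13.6753] f dock [1.7613 0.5946 5.6665] t 6.6 q [0.1864 0.7143 0.173  1.0279 0.0007 0.323 ]
yaw tool x 172.17697837681635 tilt 0.09656680341029925 w 0.030991849477520508 61.98658347129822
top 0.69 [0.65134059 0.12392419 0.017     ]
top 0.19 [0.67650515 0.40031036 0.017     ]
top 209 [0.60811463 0.64770428]
side 0.56 [0.49026436 0.44655143 0.017     ]
side 0.52 [0.64809998 0.13173167 0.017     ]
side 270 [0.60938256 0.68783277]
```

```bash
python3 -m creep '[[[0,0,-15],[0,0,0]],[[0,0,-35],[0,0,0]],[[0,0,-30],[0,0,0]],[[28,-16,0],[0,0,0]],[[35,-21,0],[0,0,0]],[[35,-21,0],[0,0,0]],[[35,-21,0],[0,0,0]],[[32,-18,0],[0,0,0]]]' && python3 -m creep '[[[0,0,0],[0,0,0.186]],[[0,0,0],[0,0,0.186]],[[0,0,0],[0,0,0.186]],[[0,0,0],[0,0,0.186]],[[0,0,0],[0,0,0.186]],[[0,0,0],[0,0,0.186]],[[0,0,0],[0,0,0.186]],[[0,0,0],[0,0,0.186]],[[0,0,0],[0,0,0]]]'; python3 d.py -170 0 50 d
```

```text
clock: 7.8
eef_pos: [0.4719, 0.0479, 0.0921]
tool_rot: [0.069, 0.998, -0.001, -0.001]
ft_force: [-0.4, 0.1, -4.3]
grip_width: 0.0308
grasp_force: 60.7
clock: 8.93
eef_pos: [0.4736, 0.0486, 0.0923]
tool_rot: [0.725, 0.688, -0.001, -0.0]
ft_force: [0.3, 0.4, -5.1]
grip_width: 0.0307
grasp_force: 60.8
dock mm [-170.2121    1.4559   92.2886] f dock [ 0.4474 -0.2315 -5.1155] t 8.925 q [ 0.1026  0.3069 -0.2911  0.9749 -0.0006  1.7256]
yaw tool x 87.01201295518261 tilt 0.13087083351541043 w 0.03072529936296995 60.805063247680664
tool shift mm [ 0.2519  1.5438 42.2852] world target [0.4751 0.0487 0.05  ]
```

```bash
python3 -m creep '[[[0,1.5,30],[0,0,0]],[[0,0,28],[0,0,0]],[[0,0,0],[0,0,0]],[[0,0,0],[0,0,0]]]'; python3 d.py
python3 - <<'E'
from h import *
P=vision.camera("top");Q=vision.camera("side")
a=cv2.resize(P["image"][215:275,215:355],(800,343),interpolation=cv2.INTER_CUBIC)
b=cv2.resize(Q["image"][175:285,255:395],(330,257),interpolation=cv2.INTER_CUBIC)
c=np.zeros((600,800,3),np.uint8);c[:343]=a;c[343:,:330]=b
cv2.imwrite("pics/c4.png",c)
np.set_printoptions(precision=1,suppress=True,linewidth=200)
W=world(Q)
O=np.array([.484,.2185]);t=np.radians(87);ex=np.array([np.cos(t),np.sin(t)]);ey=np.array([-ex[1],ex[0]])
for n,P in(("top",P),("side",Q)):
    W=world(P);d=W[...,:2]-O;dx=1e3*d@ex;dy=1e3*d@ey;Z=W[...,2]*1e3
    m=(abs(Z-47)<5)&(dx<-125)&(dx>-220)&(abs(dy)<25);print(n,"block",m.sum(),np.percentile(dy[m],[2,10,50,90,98]),np.percentile(dx[m],[2,98]),np.median(Z[m]))
E
```

```text
clock: 9.43
eef_pos: [0.4765, 0.0489, 0.0355]
tool_rot: [0.726, 0.688, 0.0, 0.0]
ft_force: [-0.5, 0.2, -4.8]
grip_width: 0.031
grasp_force: 60.9
dock mm [-169.7437   -1.4294   35.4728] f dock [ 0.1703  0.54   -4.8174] t 9.425 q [ 0.1024  0.3829 -0.3567  0.8306 -0.0002  1.7259]
yaw tool x 86.97858042377874 tilt 0.03213998094354153 w 0.030958954480595418 60.9015691280365
top block 22 [-13.8  -7.4  12.9  15.8  15.9] [-158.6 -129.7] 45.338073733225826
side block 61 [-20.  -14.3  11.8  20.1  23.5] [-162.8 -125.7] 47.321974562044346
```

View pics/c4.png

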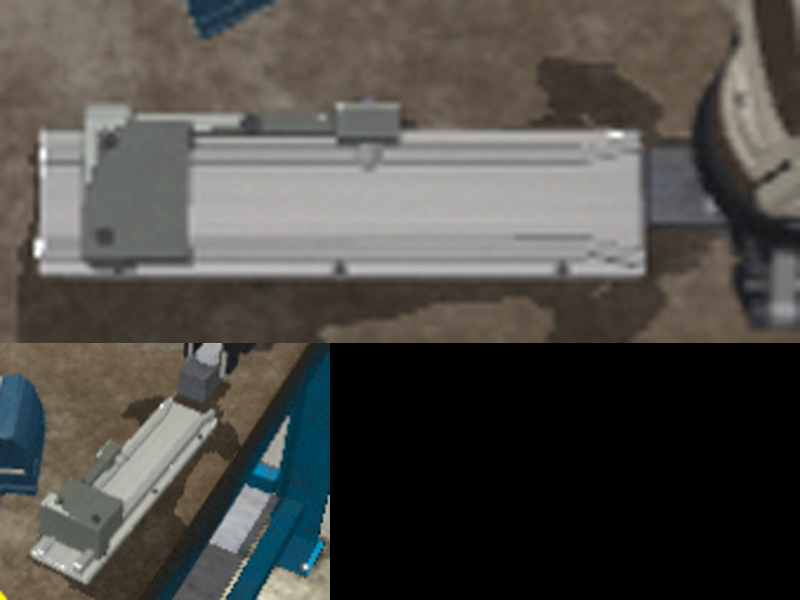

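The dock shows clearly: rails' plate edges at rows 130 and 275, ball at (370,158), block tip at (650–735, 145–227). Converting edges at their heights to compare block and channel in one picture.

Run:
```python
from h import *
np.set_printoptions(precision=2,suppress=True,linewidth=200)
O=np.array([.484,.2185]);t=np.radians(87);ex=np.array([np.cos(t),np.sin(t)]);ey=np.array([-ex[1],ex[0]])
P=vision.camera("top");g=cv2.cvtColor(P["image"],cv2.COLOR_BGR2GRAY).astype(float)
def dk(u,v,z): p=at_z(P,(u,v),z)[:2]-O; return 1e3*np.array([p@ex,p@ey])
print("cam",ray(P,(280,210))[0])
def edges(u0,u1,v0,v1):
    pr=g[v0:v1,u0:u1].mean(1); return list(zip(range(v0,v1),pr.round(0).astype(int)))
for u0,u1 in((330,335),(335,340)): print(u0,edges(u0,u1,234,260))
for u0,u1 in((255,275),(285,310)): print(u0,edges(u0,u1,232,266))
for n,u,v,z in(("plate -y far",230,215+130/5.714,.008),("plate -y near",320,215+130/5.714,.008),("plate +y far",230,215+275/5.714,.008),("plate +y near",320,215+275/5.714,.008),("blk up",336,215+145/5.714,.0557),("blk lo",336,215+227/5.714,.0557),("entry end",215+645/5.714,250,.008),("far end",215+38/5.714,250,.008),("ball",215+370/5.714,242.5,.0185)): print(n,dk(u,v,z))
```

```text
cam [0.34 0.2  1.14]
330 [(234, np.int64(89)), (235, np.int64(93)), (236, np.int64(94)), (237, np.int64(95)), (238, np.int64(96)), (239, np.int64(60)), (240, np.int64(105)), (241, np.int64(91)), (242, np.int64(92)), (243, np.int64(89)), (244, np.int64(86)), (245, np.int64(94)), (246, np.int64(91)), (247, np.int64(92)), (248, np.int64(91)), (249, np.int64(90)), (250, np.int64(89)), (251, np.int64(93)), (252, np.int64(94)), (253, np.int64(64)), (254, np.int64(57)), (255, np.int64(58)), (256, np.int64(58)), (257, np.int64(59)), (258, np.int64(57)), (259, np.int64(57))]
335 [(234, np.int64(53)), (235, np.int64(53)), (236, np.int64(50)), (237, np.int64(49)), (238, np.int64(50)), (239, np.int64(42)), (240, np.int64(45)), (241, np.int64(46)), (242, np.int64(46)), (243, np.int64(49)), (244, np.int64(51)), (245, np.int64(57)), (246, np.int64(53)), (247, np.int64(60)), (248, np.int64(66)), (249, np.int64(81)), (250, np.int64(103)), (251, np.int64(104)), (252, np.int64(86)), (253, np.int64(62)), (254, np.int64(58)), (255, np.int64(63)), (256, np.int64(66)), (257, np.int64(68)), (258, np.int64(6
[... 1061 characters left out ...]
45, np.int64(168)), (246, np.int64(168)), (247, np.int64(172)), (248, np.int64(174)), (249, np.int64(174)), (250, np.int64(172)), (251, np.int64(173)), (252, np.int64(174)), (253, np.int64(179)), (254, np.int64(170)), (255, np.int64(169)), (256, np.int64(149)), (257, np.int64(158)), (258, np.int64(155)), (259, np.int64(160)), (260, np.int64(136)), (261, np.int64(170)), (262, np.int64(174)), (263, np.int64(101)), (264, np.int64(59)), (265, np.int64(58))]
plate -y far [108.18 -29.42]
plate -y near [-114.33  -29.21]
plate +y far [106.94  33.44]
plate +y near [-113.33   33.59]
blk up [-148.28  -15.43]
blk lo [-147.51   18.68]
entry end [-133.25    1.31]
far end [128.2   1.1]
ball [-14.96 -16.01]
```

```bash
sed -i 's/O=np.array(\[.484,.2185,0\])/O=np.array([.4826,.2165,0])/' d.py; python3 -m creep '[[[-4,-3,6],[0,0,0]],[[0,0,5.5],[0,0,0]],[[0,0,0],[0,0,0]],[[0,0,0],[0,0,0]]]'; python3 d.py -160 0 23 d
```

```text
clock: 10.07
eef_pos: [0.4729, 0.0451, 0.0232]
tool_rot: [0.726, 0.688, -0.0, -0.0]
ft_force: [-1.2, 0.7, -5.7]
grip_width: 0.0309
grasp_force: 61.0
dock mm [-171.6235    0.6964   23.2467] f dock [ 0.6225  1.2286 -5.6797] t 10.075 q [ 0.0952  0.3947 -0.3796  0.7966  0.      1.7199]
yaw tool x 86.90824491510722 tilt 0.004001050945120018 w 0.03085395724961332 61.02792978286743
tool shift mm [11.6246  0.6778  0.247 ] world target [0.4742 0.0567 0.023 ]
```

```bash
python3 -m creep '[[[6,0.3,0],[0,0,0]],[[6,0.2,0],[0,0,0]],[[5,0,0],[0,0,0]],[[5,0,0],[0,0,0]],[[0,0,0],[0,0,0]]]'; python3 d.py;  python3 -m creep '[[[4,0,0],[0,0,0]],[[4,0,0],[0,0,0]],[[4,0,0],[0,0,0]],[[0,0,0],[0,0,0]]]'; python3 d.py
```

```text
clock: 10.7
eef_pos: [0.4746, 0.0676, 0.0233]
tool_rot: [0.726, 0.688, 0.0, 0.0]
ft_force: [0.2, -0.4, -5.5]
grip_width: 0.0307
grasp_force: 61.0
dock mm [-149.1386    0.1897   23.3214] f dock [-0.4137 -0.2108 -5.5321] t 10.7 q [ 0.1414  0.4013 -0.3683  0.8011 -0.      1.7653]
yaw tool x 86.95882519924741 tilt 0.006159485048484616 w 0.030703674595842303 61.026742458343506
clock: 11.2
eef_pos: [0.4757, 0.0796, 0.0235]
tool_rot: [0.726, 0.688, 0.001, 0.0]
ft_force: [2.2, 0.7, -4.6]
grip_width: 0.0306
grasp_force: 61.0
dock mm [-137.1148   -0.2402   23.4561] f dock [ 0.8171 -2.1526 -4.5672] t 11.2 q [ 0.1655  0.4051 -0.3614  0.8033  0.0004  1.7898]
yaw tool x 86.92943875004012 tilt 0.059061855914221445 w 0.030604493571008078 60.984989404678345
```

```bash
python3 -m creep '[[[5,0.2,0],[0,0,0]],[[5,0.2,0],[0,0,0]],[[5,0,0],[0,0,0]],[[0,0,0],[0,0,0]]]'; python3 d.py;  python3 -m creep '[[[5,0,0],[0,0,0]],[[5,0,0],[0,0,0]],[[5,0,0],[0,0,0]],[[0,0,0],[0,0,0]]]'; python3 d.py
```

```text
clock: 11.7
eef_pos: [0.4765, 0.0946, 0.0233]
tool_rot: [0.726, 0.688, 0.0, -0.0]
ft_force: [1.9, 0.5, -6.3]
grip_width: 0.0307
grasp_force: 61.0
dock mm [-122.0079   -0.2841   23.3253] f dock [ 0.6301 -1.8662 -6.2867] t 11.7 q [ 0.1958  0.4113 -0.3514  0.8078  0.0005  1.8198]
yaw tool x 86.95188955706824 tilt 0.030612353882928493 w 0.030747210935018515 60.99584698677063
clock: 12.2
eef_pos: [0.4773, 0.1096, 0.0233]
tool_rot: [0.726, 0.688, 0.0, -0.0]
ft_force: [1.4, 0.7, -5.1]
grip_width: 0.0305
grasp_force: 61.0
dock mm [-107.012    -0.3255   23.3325] f dock [ 0.7423 -1.3785 -5.0935] t 12.2 q [ 0.2254  0.4175 -0.3409  0.8121  0.0005  1.8495]
yaw tool x 86.9477394533189 tilt 0.03299008511504767 w 0.030504950404733985 60.9962260723114
```

```bash
python3 -m creep '[[[5,0,0],[0,0,0]],[[5,0,0],[0,0,0]],[[5,0,0],[0,0,0]],[[0,0,0.7],[0,0,0]],[[0,0,0.7],[0,0,0]],[[0,0,0],[0,0,0]]]'; python3 d.py;python3 - <<'E'
from h import *
P=vision.camera("top");Q=vision.camera("side")
a=cv2.resize(P["image"][215:275,215:355],(800,343),interpolation=cv2.INTER_CUBIC)
b=cv2.resize(Q["image"][175:285,255:395],(330,257),interpolation=cv2.INTER_CUBIC)
c=np.zeros((600,800,3),np.uint8);c[:343]=a;c[343:,:330]=b
cv2.imwrite("pics/c5.png",c)
E
```

```text
clock: 12.95
eef_pos: [0.478, 0.1239, 0.0218]
tool_rot: [0.726, 0.688, 0.0, -0.0]
ft_force: [1.0, -0.5, -5.5]
grip_width: 0.0305
grasp_force: 61.0
dock mm [-92.6776  -0.2722  21.8253] f dock [-0.4063 -1.0692 -5.4631] t 12.95 q [ 0.2536  0.4263 -0.3312  0.8133  0.0001  1.8786]
yaw tool x 86.89572253006142 tilt 0.007832876237945903 w 0.030476526525682217 61.00151181221008
```

View pics/c5.png

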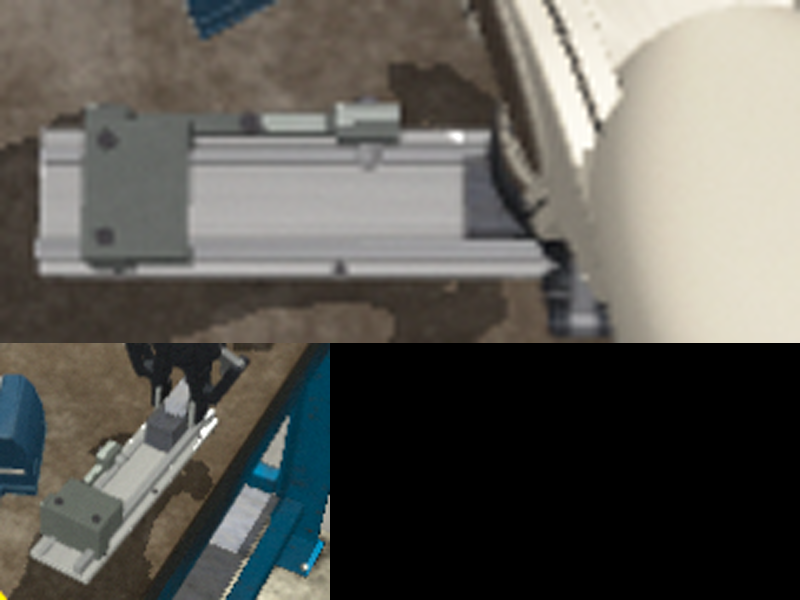

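The block's nose shows at (463,160–238) in the channel, about 40 mm short of the ball (370,158). Set down and release.

```bash
python3 -m creep '[[[0,0,0.5],[0,0,0]],[[0,0,0],[0,0,0]]]' && python3 -m creep '[[[0,0,0],[0,0,0]],[[0,0,0],[0,0,0]],[[0,0,0],[0,0,0]],[[0,0,0],[0,0,0]]]' 46 && python3 -m creep '[[[0,0,-20],[0,0,0]],[[0,0,-35],[0,0,0]],[[0,0,-20],[0,0,0]],[[0,0,0],[0,0,0]]]'
python3 - <<'E'
from h import *
np.set_printoptions(precision=1,suppress=True)
O=np.array([.4826,.2165]);t=np.radians(87);ex=np.array([np.cos(t),np.sin(t)]);ey=np.array([-ex[1],ex[0]])
for n in("top","side"):
    P=vision.camera(n);W=world(P);d=W[...,:2]-O;dx=1e3*d@ex;dy=1e3*d@ey;Z=W[...,2]*1e3
    m=(abs(Z-42)<4)&(dx<-35)&(dx>-160)&(abs(dy)<25)
    print(n,m.sum(),np.median(Z[m]) if m.sum() else 0,np.percentile(dx[m],[2,98]) if m.sum() else 0,np.percentile(dy[m],[2,98]) if m.sum() else 0)
    for q in vision.place_of(P,"block_center")[:2]: w=at_z(P,q["position"],.025)[:2]-O; print(q["score"],1e3*w@ex,1e3*w@ey)
E
python3 d.py -165 0 80 d
```

```text
clock: 13.3
eef_pos: [0.478, 0.1239, 0.0217]
tool_rot: [0.726, 0.688, 0.0, 0.0]
ft_force: [0.8, -0.8, -1.4]
grip_width: 0.0309
grasp_force: 61.4
clock: 13.8
eef_pos: [0.4782, 0.124, 0.0216]
tool_rot: [0.726, 0.688, 0.0, 0.0]
ft_force: [0.0, -0.3, -0.4]
grip_width: 0.0457
grasp_force: 0.0
clock: 14.3
eef_pos: [0.4795, 0.1244, 0.098]
tool_rot: [0.726, 0.688, 0.002, 0.001]
ft_force: [-0.2, -0.5, -0.4]
grip_width: 0.0461
grasp_force: 0.0
top 130 42.571485248170205 [-82.6 -54.1] [-15.   16.5]
0.67 -87.58287142508397 3.789435571691612
side 321 42.44172613572825 [-131.1  -49.1] [-15.6  15.7]
0.93 235.25191059111089 8.426469816310872
0.83 -90.81078653768446 -1.3913421154728804
dock mm [-92.9442   0.6582  95.1717] f dock [ 0.4835  0.3424 -0.3277] t 14.5 q [ 0.2537  0.3333 -0.2436  0.9962  0.      1.8785]
yaw tool x 86.9047940306778 tilt 0.13534823130686904 w 0.045969159510209724 0.0
tool shift mm [-72.044    0.8123  15.2201] world target [0.474  0.0517 0.08  ]
```

```bash
python3 -m creep '[[[-25,0.4,0],[0,0,0]],[[-25,0.4,0],[0,0,0]],[[-17,0,0],[0,0,0]],[[0,0,20],[0,0,0]],[[0,0,30],[0,0,0]],[[0,0,18],[0,0,0]],[[0,0,0],[0,0,0]],[[0,0,0],[0,0,0]]]' 0; python3 d.py -145 0 26.5 d
```

```text
clock: 15.5
eef_pos: [0.4755, 0.057, 0.0287]
tool_rot: [0.726, 0.688, 0.0, 0.0]
ft_force: [-0.2, -0.3, 0.4]
grip_width: -0.0
grasp_force: 0.0
dock mm [-159.6006   -1.3036   28.7241] f dock [-0.2855  0.1997  0.3783] t 15.5 q [ 0.1193  0.3926 -0.364   0.8139  0.0001  1.7441]
yaw tool x 86.90824329534892 tilt 0.017482698339088058 w -4.7647225160339185e-05 0.0
tool shift mm [14.5982 -1.3276  2.2255] world target [0.475  0.0717 0.0265]
```

```bash
python3 -m creep '[[[5,-1,2],[0,0,0]],[[5,0,0],[0,0,0]],[[5,0,0],[0,0,0]],[[5,0,0],[0,0,0]],[[5,0,0],[0,0,0]],[[5,0,0],[0,0,0]],[[5,0,0],[0,0,0]],[[0,0,0],[0,0,0]]]' ; python3 d.py;python3 -m creep '[[[4,0,0],[0,0,0]],[[4,0,0],[0,0,0]],[[3,0,0],[0,0,0]],[[0,0,0],[0,0,0]]]' ; python3 d.py
```

```text
clock: 16.5
eef_pos: [0.4761, 0.093, 0.0263]
tool_rot: [0.726, 0.688, 0.0, -0.001]
ft_force: [0.2, -0.7, -0.1]
grip_width: -0.0001
grasp_force: 0.1
dock mm [-123.6941    0.0182   26.2896] f dock [-0.7017 -0.2321 -0.0817] t 16.5 q [ 0.192   0.4059 -0.3502  0.8145  0.0014  1.8159]
yaw tool x 86.95846635253949 tilt 0.08017707100804812 w -7.331622523290211e-05 0.06876518251374364
clock: 17.0
eef_pos: [0.4765, 0.1036, 0.0262]
tool_rot: [0.726, 0.688, 0.0, -0.0]
ft_force: [0.0, 1.1, -0.2]
grip_width: -0.0001
grasp_force: 0.3
dock mm [-113.0402    0.1406   26.2441] f dock [ 1.0559  0.0309 -0.2196] t 17.0 q [ 0.2135  0.4103 -0.343   0.8177  0.001   1.8377]
yaw tool x 86.93918063562226 tilt 0.06004230322485662 w -9.842857872612571e-05 0.2505258866585791
```

```bash
for i in 1; do python3 -m creep '[[[3,0,0],[0,0,0]],[[3,0,0],[0,0,0]],[[3,0,0],[0,0,0]]]' >/dev/null; python3 d.py|head -1;python3 -m creep '[[[3,0,0],[0,0,0]],[[2,0,0],[0,0,0]],[[2,0,0],[0,0,0]]]'>/dev/null ; python3 d.py|head -1;python3 -m creep '[[[2,0,0],[0,0,0]],[[2,0,0],[0,0,0]],[[2,0,0],[0,0,0]]]'>/dev/null ; python3 d.py|head -1; done
```

```text
dock mm [-107.4175    0.5093   26.2783] f dock [-13.6588   1.0004   3.2266] t 17.375 q [ 0.2295  0.4137 -0.3372  0.8225 -0.0065  1.8557]
dock mm [-99.108    0.2424  26.2799] f dock [-6.5048  0.8573  2.0771] t 17.75 q [ 0.2434  0.4171 -0.3315  0.8236 -0.0031  1.8693]
dock mm [-93.1146   0.4221  26.2541] f dock [-6.6223  0.2717  0.9418] t 18.125 q [ 0.2551  0.4199 -0.3269  0.8259 -0.003   1.8809]
```

```bash
python3 -m creep '[[[4,0,0],[0,0,0]],[[4,0,0],[0,0,0]],[[4,0,0],[0,0,0]],[[4,0,0],[0,0,0]],[[4,0,0],[0,0,0]],[[4,0,0],[0,0,0]],[[4,0,0],[0,0,0]],[[4,0,0],[0,0,0]]]' >/dev/null; python3 d.py|head -1;python3 -m creep '[[[4,0.2,0],[0,0,0]],[[4,0,0],[0,0,0]],[[4,0,0],[0,0,0]],[[4,0,0],[0,0,0]],[[4,0,0],[0,0,0]],[[4,0,0],[0,0,0]],[[0,0,0],[0,0,0]]]'>/dev/null ; python3 d.py|head -1
python3 - <<'E'
from h import *
P=vision.camera("top");Q=vision.camera("side")
a=cv2.resize(P["image"][215:275,215:355],(800,343),interpolation=cv2.INTER_CUBIC)
b=cv2.resize(Q["image"][175:285,255:395],(330,257),interpolation=cv2.INTER_CUBIC)
c=np.zeros((600,800,3),np.uint8);c[:343]=a;c[343:,:330]=b
cv2.imwrite("pics/c6.png",c)
E
```

```text
dock mm [-61.3414   0.5975  26.2609] f dock [-6.903   1.3105  2.6963] t 19.125 q [ 0.3155  0.4367 -0.2983  0.8383 -0.0032  1.9414]
dock mm [-36.1017   0.5189  26.2559] f dock [-4.0972  1.7556  2.7583] t 20.0 q [ 0.3597  0.4517 -0.2726  0.8484 -0.0002  1.9845]
```

View pics/c6.png

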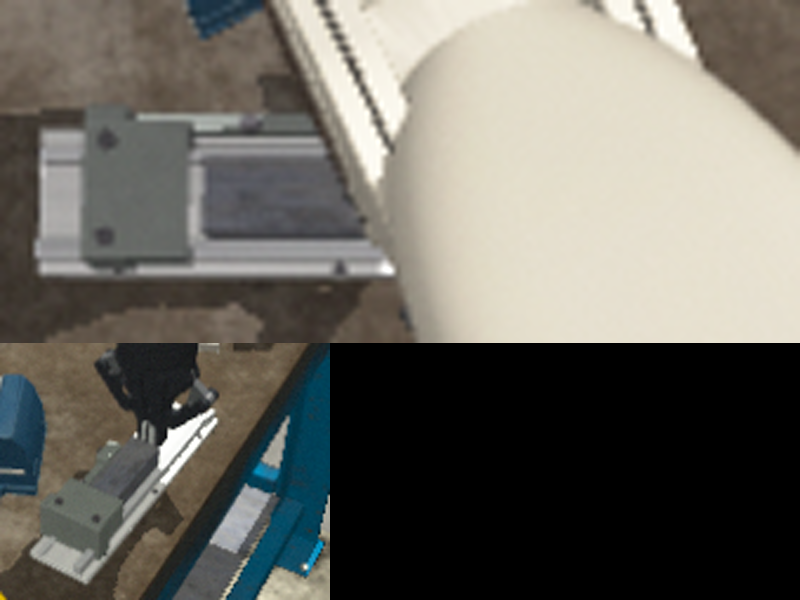

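The nose is at (203,195), about 5 mm short of the roof edge (190). Straight in line; continue gently.

```bash
python3 -m creep '[[[2,0,0],[0,0,0]],[[2,0,0],[0,0,0]],[[2,0,0],[0,0,0]],[[2,0,0],[0,0,0]],[[2,0,0],[0,0,0]]]' >/dev/null; python3 d.py|head -1;python3 -m creep '[[[1,0,0],[0,0,0]],[[1,0,0],[0,0,0]],[[1,0,0],[0,0,0]]]'>/dev/null ; python3 d.py|head -1
```

```text
dock mm [-26.9605   0.4638  26.2672] f dock [-6.3708  3.0619  2.7092] t 20.725 q [ 0.3767  0.4581 -0.2615  0.8536 -0.0018  2.0022]
dock mm [-23.9836   0.492   26.252 ] f dock [-6.2162  2.3751  4.1204] t 21.1 q [ 0.382   0.4601 -0.2581  0.8551 -0.0018  2.0074]
```

```bash
python3 -m creep '[[[0.8,0,0],[0,0,0]],[[0.7,0,0],[0,0,0]]]' >/dev/null; python3 d.py|head -1
```

```text
dock mm [-22.4211   0.5073  26.2327] f dock [-7.2171  2.7088  3.4138] t 21.35 q [ 0.3846  0.4612 -0.2564  0.8558 -0.0016  2.01  ]
```

```bash
python3 -m creep '[[[0.6,0,0],[0,0,0]],[[0.6,0,0],[0,0,0]]]' >/dev/null; python3 d.py|head -1;python3 -m creep '[[[0.5,0,0],[0,0,0]],[[0.5,0,0],[0,0,0]]]' >/dev/null; python3 d.py|head -1
```

```text
dock mm [-21.1741   0.5213  26.2479] f dock [-5.9358  2.8995  3.3299] t 21.6 q [ 0.3867  0.462  -0.255   0.8564 -0.0015  2.0121]
dock mm [-19.8986   0.4826  26.2368] f dock [-5.1824  2.4267  3.224 ] t 21.85 q [ 0.3886  0.4627 -0.2537  0.8566 -0.0009  2.0138]
```

```bash
python3 -m creep '[[[0.5,0,0],[0,0,0]],[[0.5,0,0],[0,0,0]]]' >/dev/null; python3 d.py|head -1
```

```text
dock mm [-18.4243   0.4665  26.2251] f dock [-4.6367  2.992   2.5083] t 22.1 q [ 0.3906  0.4635 -0.2524  0.8568  0.      2.0156]
```

```bash
python3 -m creep '[[[0.5,0,0],[0,0,0]],[[0.3,0,0],[0,0,0]]]' >/dev/null; python3 d.py|head -1
```

```text
dock mm [-16.7139  -0.3139  26.2133] f dock [-2.0634  1.2478  0.2411] t 22.35 q [ 0.3925  0.4645 -0.2506  0.8556  0.0008  2.0169]
```

```bash
python3 -m creep '[[[0.3,0,0],[0,0,0]],[[0.3,0,0],[0,0,0]]]' >/dev/null; python3 d.py|head -1
```

```text
dock mm [-16.555   -0.3229  26.2267] f dock [-2.9336  1.2063 -1.5238] t 22.6 q [ 0.3932  0.4649 -0.2499  0.8563 -0.0001  2.018 ]
```

```bash
python3 -m creep '[[[0.3,0,0],[0,0,0]],[[0.2,0,0],[0,0,0]]]' >/dev/null; python3 d.py|head -1
```

```text
dock mm [-16.3065  -0.3484  26.2524] f dock [-2.3331  1.2316 -1.9708] t 22.85 q [ 0.3939  0.4651 -0.2494  0.8566 -0.0005  2.0188]
```

```bash
python3 -m creep '[[[0.3,0,0],[0,0,0]],[[0.2,0,0],[0,0,0]]]' >/dev/null; python3 d.py|head -1
```

```text
dock mm [-16.0462  -0.2968  26.2476] f dock [-4.5062  1.9603 -1.357 ] t 23.1 q [ 0.3946  0.4654 -0.2489  0.8571 -0.0008  2.0197]
```

```bash
python3 -m creep '[[[0.3,0,0],[0,0,0]],[[0.2,0,0],[0,0,0]]]' >/dev/null; python3 d.py|head -1
```

```text
dock mm [-15.7689  -0.3584  26.2927] f dock [-6.3392  0.4144 -1.3923] t 23.35 q [ 0.3953  0.4657 -0.2483  0.8575 -0.0013  2.0206]
```

```bash
python3 -m creep '[[[-5,0,0],[0,0,0]],[[-20,0,0],[0,0,0]],[[-30,0,0],[0,0,0]],[[-30,0,0],[0,0,0]],[[-40,0,-30],[0,0,0]],[[-40,0,-40],[0,0,0]],[[-20,0,-30],[0,0,0]],[[0,0,0],[0,0,0]]]'
python3 - <<'E'
from h import *
np.set_printoptions(precision=1,suppress=True)
P=vision.camera("top");Q=vision.camera("side")
a=cv2.resize(P["image"][225:270,215:315],(800,360),interpolation=cv2.INTER_CUBIC)
b=cv2.resize(Q["image"][205:275,265:355],(308,240),interpolation=cv2.INTER_CUBIC)
c=np.zeros((600,800,3),np.uint8);c[:360]=a;c[360:,:308]=b
cv2.imwrite("pics/c7.png",c)
O=np.array([.4826,.2165]);t=np.radians(87);ex=np.array([np.cos(t),np.sin(t)]);ey=np.array([-ex[1],ex[0]])
for n,P in(("top",P),("side",Q)):
    W=world(P);d=W[...,:2]-O;dx=1e3*d@ex;dy=1e3*d@ey;Z=W[...,2]*1e3
    m=(abs(Z-42)<4)&(dx<60)&(dx>-60)&(abs(dy)<14);print(n,m.sum(),np.median(Z[m]),np.percentile(dx[m],[1,3]))
E
```

```text
clock: 24.35
eef_pos: [0.4746, 0.0149, 0.1294]
tool_rot: [0.727, 0.687, 0.003, 0.002]
ft_force: [0.4, -0.2, -0.6]
grip_width: 0.0001
grasp_force: 0.0
top 313 42.49175741827986 [-6.5 -6.5]
side 240 42.35076456973006 [-3.5 -2. ]
```

View pics/c7.png

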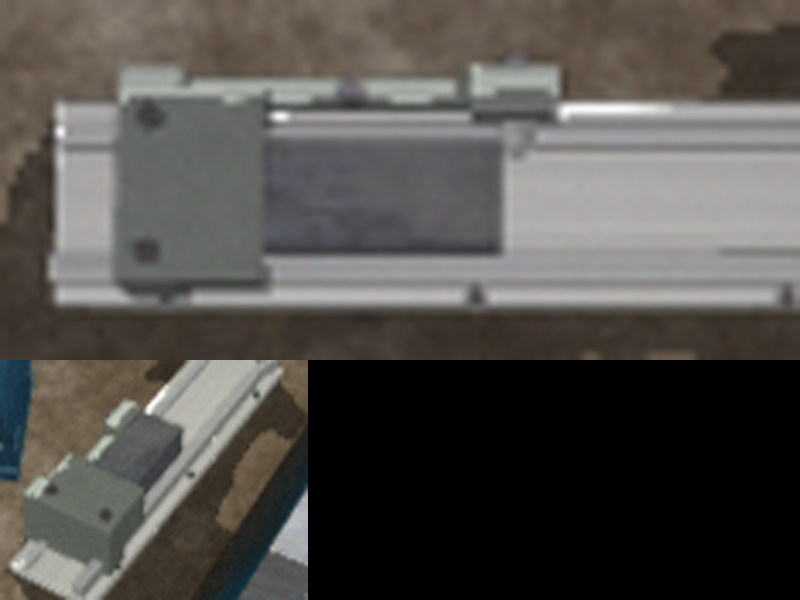

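The ball stands fully out at (517,140), just behind the block's tail at (503,195). The final push rose about 4 N/mm, which matches the buffer's stiffness, so the block is held against it. Handing in.

```bash
python3 -c "
from h import *
print(workorder.job_done())"
```

```text
the job is handed in; nothing more can be done
None
```

The ground steel block is in the dock, past the ball, which has clicked out behind it. It rests on the buffer (last push about 6 N on the tool), the gripper is clear, and the job was handed in at about 24 s; no verdict came back.

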